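# Pin the lever of the citrus press

## Task

The citrus press has been washed and its lever must be locked on again: push the loose pivot pin fully home until its head meets the cheek, then take the spring cotter from the draining block and with the tip of its straight leg turn the leaning hole across the pin's free end upright, and push the leg down through it until the bow snaps over, and press the grip firmly down on the pin, with at least 10 N. Work by feel, for neither the gripper nor the cotter may ever bear on the press or its pin with more than 30 N. Let go, leave the cotter seated in the pin, and leave the mug, the soap bottle and the spatula where they are.

Things in the scene. Friction and masses are not known exactly. Their poses are not given: they have to be found in the camera images.
- press: Bare-metal citrus press, bolted down. Origin on the worktop under the pivot, z up. Base 250 x 100 x 12 mm, x -40 to 210. Two upright cheek plates (44 mm wide in x, y -35 to -25 and 25 to 35, tops 132 mm up) carry the pivot pin, its axis along the press's y, 110 mm up. Lever lies down towards +x (top 123 mm up, grip to x 250); cup and bell under it at x 105.
- pin (a joint): How far the pivot pin is pushed in (m) along the press's +y: 0 = drawn out 30 mm, 0.030 = home, at a hard stop with its head 1 mm off the cheek. Starts between 0 and 0.006. It drags with about 4 N and stays where it is left.
- pin_head (a point): Centre of the outer face of the pin's round head (28 mm diameter, 8 mm thick), on the pin's axis at the press's -y side; press axes, moves with the pin. Push it along the press's +y.
- pin_hole (a point): On the pin's axis, amid the cross hole; press axes, moves with the pin. Pin 18 mm thick; hole 7 mm, mouth rounded, 9 mm from here. The pin's end starts turned about its axis, not measured: the hole leans 37 to 55 deg to press +x, so its mouth is 5.4 to 7.4 mm off. A leg hooked a few mm into it turns it (drag 0.02 N m). Once the pin is home it is 23 mm outside the cheek, 17 mm from the end.
- block: Wooden draining block, 70 x 50 x 50 mm high, fixed; origin at the centre of its underside. A slot through its top holds the cotter, whose grip rests on the top face. Slot 31 x 8 mm, along the block's x.
- clip: Spring cotter, about 50 g. Origin: middle of the grip's underside; z up, x in the cotter's plane. Grip: grey block 26 (x) x 14 (y) x 26 mm high; the wire ring above it, to 38 mm, does not touch anything. Straight leg: 5 mm wire, round end, from the origin 44 mm down. Sprung bow on the +x side; works on either side of the pin. Seated, the grip rests on the pin, origin 9 mm above the pin's axis.
- clip_tip (a point): Lower end of the cotter's straight leg, 44 mm below the clip's origin; clip axes. It enters the hole 7 mm or more before the bow meets the pin.
- clip_bow (a joint): Spread of the bow (rad): 0 at rest, about 0.25 riding over the pin. 5 mm wire, centre line at rest: bulges to x 15, in to x 6.5 at z -19, flares to x 13.5 at z -34.5 mm (clip axes). Spreading takes roughly 5 to 15 N of push; it snaps under the pin once the clip's origin is about 18 mm above the pin's axis.
- mug: White mug, 80 mm across, 95 mm high; origin at the centre of its underside. Bystander.
- soap: Washing-up liquid bottle, 60 mm across, 190 mm high; origin at the centre of its underside. Bystander.
- spatula: Kitchen spatula lying on the worktop; origin under its middle. Bystander.

How it is judged:
By the outcome, as a careful person would: the job done as asked, in the order asked, and still so for the second after the job is handed in, with the robot touching nothing.
It also fails if it takes over 59 s, if anything falls off the work surface, if the arm or the gripper's body presses on something with over 40 N, if the wrist force passes 120 N, or if a joint passes its speed limit or range.

## Robot

A 6-joint arm with a two-finger parallel gripper is mounted at the origin on the work surface. World frame = base frame: x ahead of the robot, y to its left, z up, the work surface at z = 0. Lengths are in m, angles in rad, forces in N, time in s.
With the tool pointing down it reaches from about 0.425 to 0.95 m from the base axis. Payload 3.5 kg.
Tool frame: the origin (TCP) lies at the very end of the fingers, on their centre line; the grasp point (between the pads) lies ctrl.pinch_z behind it (ctrl.pinch_z is the distance from the TCP to the grasp point, in m); z points along the fingers, y is the line along which they close (so a half turn about z gives the same grasp; the last joint's range is limited). The gripper opens to 85 mm and grips with 20 to 120 N. Pads are 22 mm wide; open, the fingers measure 114 mm over their backs; the gripper's body (76 mm by 85 mm) begins 54 mm behind the grasp point. The pads swing forward as they close: fully open they stand 13 mm farther back than shut.
Start: joints at [1.045, 0.286, 1.577, -0, 1.279, -0.15], TCP at [0.248, 0.628, 0.231] pointing down, gripper open.
Joint ranges: [-2.77, 2.77], [-0.9, 2.22], [0.21, 2.48], [-1.53, 4.67], [0.24, 2.81], [-2.84, 2.84]. Speed limits (rad/s): [2.79, 2.79, 3.14, 3.14, 3.14, 3.14].

## Interface

Orientations are given as a unit quaternion [x, y, z, w].
In Python, from plant import ctrl gives the robot as it stands.
- The arm moves only by the tool nudge_tcp, called after "Request:" as name(argument=value, ...) on one line, values as JSON. Schema: {"type":"object","properties":{"steps":{"type":"array","items":{"type":"array","prefixItems":[{"type":"array","items":{"type":"number"},"minItems":3,"maxItems":3},{"type":"array","items":{"type":"number"},"minItems":3,"maxItems":3},{"type":"number"}],"minItems":3,"maxItems":3},"minItems":1,"maxItems":10},"grip_force":{"type":"number"},"only":{"type":"string"},"quiet":{"type":"boolean"},"lines":{"type":"string"}},"required":["steps"],"additionalProperties":false}. steps is a list of rows, 1 to 10 of them, each written [[dx, dy, dz], [rx, ry, rz], opening]: dx, dy, dz in m, then a rotation vector rx, ry, rz in rad, then the opening from 0.0 (shut) to 1.0 (fully open); each row is the pose to reach, as a shift and turn from the pose commanded when the call began, along the tool's axes at that moment; what a row does not reach only later rows make up. A row lasts 1/8 s, in which the tool goes at most 0.0625 m and 0.188 rad, less where a joint would pass 70% of its speed; a pose out of reach is approached as far as the arm can. The fingers move at their own pace and stop on an object; grip_force is the grip in N (left out, the last holds). Time passes only in rows, so rows that do not move let the fingers close. The tool returns the time, the measured TCP pose, the force, the opening and the grip force at its end. only (a regular expression) keeps the lines of the reply that match it, lines (a string "A,B") keeps lines A to B, and quiet returns only ok. Input that does not fit is refused with a message, and nothing moves.
- ctrl.get_state(): the state, without advancing time (a new reading comes with each control period).
- ctrl.read_camera(name): name is "side" or "top"; returns a dict with "pixels" (420x560x3 uint8, red, green, blue), "camera_matrix" (3x3 intrinsics, pixels), "xyz" and "orientation" of the camera in the world. Camera axes: x right, y down, z forward; pixel columns grow to the right and rows downward; lengths in m; the calibration is good to about 2 mm. A picture is of the moment at which its call begins. There is no depth.
- ctrl.sign_off(): hands the job in; it is judged then, once.
Trained networks look in the newest picture that a camera, given by its name, has taken for a name from the list of things; names that differ only in an ending like _2 or _b are one class to them, and where a whole thing is asked for, a point or a joint stands for the part that bears it (a point fixed in the world has none). Each returns a list of dicts, best first, with "conf" (0 to 1); they miss things now and then, are a little off and sometimes report something else, mostly with a low value. They report only what shows in the picture. A call takes as long as a camera call.
- ctrl.recognise(camera, thing): "position" ([x, y, z] in m, in world coordinates, good to about 4 mm: the middle of the surface that is visible of it).
- ctrl.masks_of(camera, thing): "region" (420x560 bool, what is visible of it).
- ctrl.mark_of(camera, thing): "position" ([x, y, z] in m, in world coordinates, good to about 4 mm: a listed point, or the origin of a listed thing).
The state is a dict: "time": time; "qpos": joint angles; "dq": joint speeds; "joint_efforts": joint torques, N m; "eef_pos": TCP position; "tcp_rot": TCP orientation; "contact_force": force on the tool from outside, world axes, zero at the start; "wrist_torque": the same for the moment, N m; "opening": opening from 0.0 (shut) to 1.0 (fully open); "finger_force": force on a finger pad.
Only numpy, scipy, OpenCV 4.12 (cv2) and the standard library are available. Lean on these libraries where they do the work, as an engineer would, in place of code of your own. Each camera call takes 0.05 s, during which the arm holds its last target. There are 200 camera calls.

## Working session

There is one attempt and no reset: what is moved stays moved. The work goes in short steps, Python scripts to look and compute and a tool call to move; the robot and the scene stay as the last step left them, time stands still between calls to the robot, and variables do not carry over. Pictures are saved under pics/ and viewed, at most 10 in all, crops included, and the job is handed in when it is done.

```bash
ls; mkdir -p pics
```

Create h.py:
```python
from plant import ctrl
import numpy as np, cv2
from scipy.spatial.transform import Rotation as R
def cam(n):
    c=ctrl.read_camera(n); c['R']=R.from_quat(c['orientation']).as_matrix(); c['K']=np.array(c['camera_matrix']); c['t']=np.array(c['xyz']); return c
def proj(c,p):
    q=c['K']@(c['R'].T@(np.array(p)-c['t'])); return q[:2]/q[2]
def ray(c,uv):
    d=c['R']@np.linalg.solve(c['K'],[uv[0],uv[1],1.]); return d/np.linalg.norm(d)
def tri(c1,u1,c2,u2):
    A=[];b=[]
    for c,u in((c1,u1),(c2,u2)):
        d=ray(c,u);P=np.eye(3)-np.outer(d,d);A.append(P);b.append(P@c['t'])
    return np.linalg.solve(sum(A),sum(b))
def onz(c,uv,z):
    d=ray(c,uv); return c['t']+d*(z-c['t'][2])/d[2]
def tool(dw):
    s=ctrl.get_state(); return R.from_quat(s['tcp_rot']).inv().apply(dw)
```

Run:
```python
from h import *
for n in('side','top'):
    c=cam(n); cv2.imwrite(f'pics/{n}0.png',c['pixels'][:,:,::-1])
    print(n,c['t'].round(3),c['R'].round(2).tolist(),c['K'].round(0).tolist())
    for t in['press','pin_head','pin_hole','block','clip','clip_tip','mug','soap','spatula']:
        for f in('mark_of','recognise'):
            r=getattr(ctrl,f)(n,t)
            print(t,f,[(np.round(x['position'],3).tolist(),round(x['conf'],2)) for x in r[:2]])
s=ctrl.get_state();print(s,ctrl.pinch_z)
```

```text
pics
side [-0.255 -0.717  0.959] [[0.68, -0.47, 0.56], [-0.73, -0.44, 0.52], [-0.0, -0.76, -0.65]] [[536.0, 0.0, 278.0], [0.0, 536.0, 206.0], [0.0, 0.0, 1.0]]
press mark_of [([0.557, -0.154, -0.001], 0.96)]
press recognise [([0.58, -0.151, 0.079], 0.79), ([0.563, -0.446, 0.061], 0.72)]
pin_head mark_of [([0.576, -0.22, 0.11], 0.64)]
pin_head recognise [([0.564, -0.206, 0.115], 0.67)]
pin_hole mark_of [([0.55, -0.118, 0.105], 0.62)]
pin_hole recognise [([0.566, -0.199, 0.115], 0.55)]
block mark_of [([0.562, 0.141, -0.001], 0.96)]
block recognise [([0.551, 0.123, 0.035], 0.85)]
clip mark_of [([0.564, 0.141, 0.054], 0.61)]
clip recognise [([0.559, 0.139, 0.072], 0.67)]
clip_tip mark_of [([0.561, 0.145, 0.009], 0.56)]
clip_tip recognise [([0.558, 0.138, 0.071], 0.57), ([0.571, -0.203, 0.117], 0.27)]
mug mark_of [([0.586, -0.442, 0.001], 0.86)]
mug recognise [([0.565, -0.446, 0.062], 0.9)]
soap mark_of [([0.606, 0.433, 0.001], 0.7)]
soap recognise [([0.59, 0.413, 0.09], 0.66)]
spatula mark_of [([0.314, -0.279, -0.001], 0.57)]
spatula recognise [([0.245, -0.266, 0.006], 0.56)]
top [ 0.243 
[... 1013 characters left out ...]
time': 1.9, 'qpos': array([ 1.04500750e+00,  2.86290524e-01,  1.57669398e+00, -1.84898492e-05,
        1.27858810e+00, -1.49976428e-01]), 'dq': array([ 0.00133106,  0.00121605, -0.00107718,  0.00035565, -0.00021816,
       -0.00014739]), 'joint_efforts': array([ 1.13812903e-04, -4.05950403e+01, -2.92930645e+01, -1.42981039e-04,
        6.02180808e-04, -5.90842490e-06]), 'eef_pos': array([0.24770137, 0.62789874, 0.23133446]), 'tcp_rot': array([1.86799743e-01, 9.82398013e-01, 6.52661454e-06, 1.16767896e-05]), 'contact_force': array([-0.03725698, -0.51045297,  0.10601928]), 'wrist_torque': array([-0.01757034, -0.02095576, -0.00728438]), 'finger_force': 0.0, 'opening': 1.0010911993818394} 0.0187
```

Run:
```python
import cv2,numpy as np
a=cv2.imread('pics/side0.png');b=cv2.imread('pics/top0.png')
from h import *
cs,ct=cam('side'),cam('top')
for p in([.557,-.154,0],[.576,-.22,.11],[.55,-.118,.11],[.563,.141,.05]): print(proj(cs,p).round(),proj(ct,p).round())
def crop(im,c,w,h,s):
    x,y=[int(v) for v in c]; return cv2.resize(im[max(y-h//2,0):y+h//2,max(0,x-w//2):x+w//2],(w*s,h*s),interpolation=cv2.INTER_CUBIC)
p=proj(cs,[.60,-.15,.08]);q=proj(ct,[.62,-.15,.08]);k=proj(cs,[.563,.141,.05]);l=proj(ct,[.563,.141,.05])
print([((v-[w//2,h//2]).astype(int)) for v,w,h in((p,200,150),(q,200,150),(k,130,100),(l,130,100))])
def cc(im,v,w,h,W,H):
    x,y=(v-[w//2,h//2]).astype(int); return cv2.resize(im[y:y+h,x:x+w],(W,H),interpolation=cv2.INTER_CUBIC)
cv2.imwrite('pics/m0.png',np.vstack([np.hstack([cc(a,p,200,150,400,300),cc(b,q,200,150,400,300)]),np.hstack([cc(a,k,100,75,400,300),cc(b,l,100,75,400,300)])]))
```

```text
[336. 245.] [338. 170.]
[366. 221.] [368. 152.]
[326. 207.] [328. 163.]
[255. 180.] [226. 167.]
[array([247, 137]), array([237,  64]), array([190, 130]), array([161, 117])]
```

View pics/m0.png

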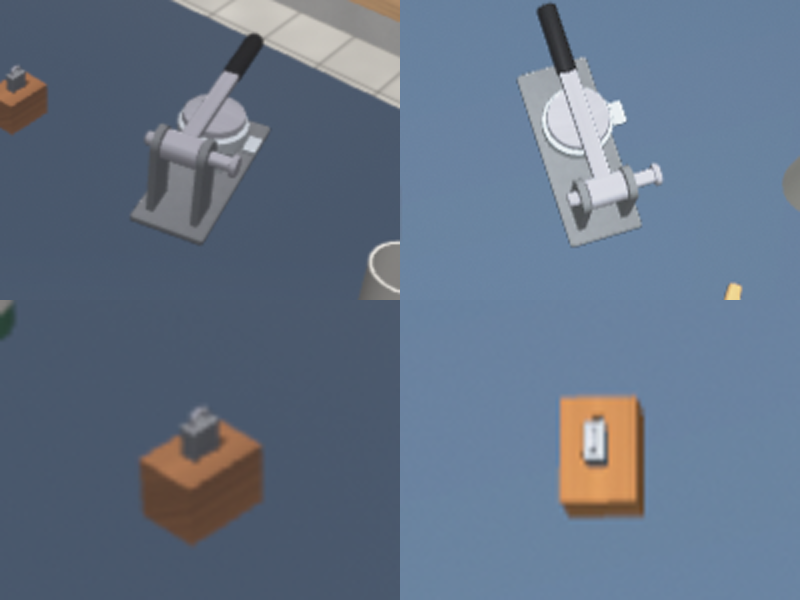

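View pics/side0.png

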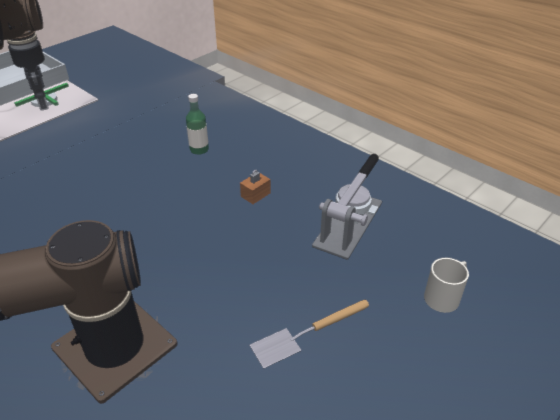

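The pictures show the press at about (340,220) in the side view. Its loose pin head points to the image's right, towards world −y, and its lever leans away from the robot. The cotter stands in the block at about (255,180) with its plane along world x. The base plate's corners in the 2× top crop are at about (572,246), (641,228), (586,58) and (517,75).

Create m.py:
```python
from h import *
def avg(n,t,f='mark_of',k=4):
    P=[]
    for _ in range(k):
        ctrl.read_camera(n)
        r=getattr(ctrl,f)(n,t)
        if r and r[0]['conf']>.3: P.append(r[0]['position'])
    return np.median(P,0) if P else None
```

Run:
```python
from m import *
ct=cam('top')
C=np.array([onz(ct,(237+(X-400)/2,64+Y/2),.012)[:2] for X,Y in((572,246),(641,228),(586,58),(517,75))])
print(C.round(4).tolist())
m=[r for r in ctrl.masks_of('top','press')][0]['region']
a=((C[3]-C[0])+(C[2]-C[1]));yaw=np.arctan2(a[1],a[0]);print('yaw',yaw,np.linalg.norm(a)/2,np.linalg.norm(C[1]-C[0]))
o=C.mean(0)-.085*np.array([np.cos(yaw),np.sin(yaw)]);print('origin',o)
# block top outline
g=ct['pixels'];hsv=cv2.cvtColor(g,cv2.COLOR_RGB2HSV)
b=ctrl.masks_of('top','block')[0]['region'].astype(np.uint8)
cn=max(cv2.findContours(b,0,2)[0],key=cv2.contourArea)[:,0,:]
P=np.array([onz(ct,u,.05)[:2] for u in cn],np.float32)
print('block rect',cv2.minAreaRect(P))
for n in('side','top'):
    for t in('pin_head','pin_hole','press','clip','block'): 
        v=avg(n,t,k=2); print(n,t,None if v is None else v.round(4))
```

```text
[[0.51, -0.1116], [0.5315, -0.2044], [0.7723, -0.1422], [0.7511, -0.0468]]
yaw 0.2577702974832538 0.24919165484657907 0.095205065908083
origin [ 0.55904896 -0.14791109]
block rect ((0.5584374666213989, 0.14020344614982605), (0.05499464273452759, 0.08534753322601318), 89.57124328613281)
side pin_head [ 0.5758 -0.2211  0.1088]
side pin_hole [ 0.5636 -0.1681  0.1099]
side press [ 0.5574 -0.1541  0.0006]
side clip [0.5635 0.142  0.0516]
side block [ 0.5641  0.144  -0.0009]
top pin_head [ 0.5782 -0.2196  0.1125]
top pin_hole [ 0.5542 -0.1187  0.1108]
top press [ 0.5611 -0.153   0.0026]
top clip [0.5619 0.1387 0.0473]
top block [0.5632 0.1426 0.0007]
```

Request:
nudge_tcp(steps=[[[-0.637,-0.697,0],[0,0,0.94],0],[[-0.637,-0.697,0],[0,0,0.94],0],[[-0.637,-0.697,0],[0,0,0.94],0],[[-0.637,-0.697,0],[0,0,0.94],0],[[-0.637,-0.697,0],[0,0,0.94],0],[[-0.637,-0.697,0],[0,0,0.94],0],[[-0.637,-0.697,0],[0,0,0.94],0],[[-0.637,-0.697,0],[0,0,0.94],0],[[-0.637,-0.697,0],[0,0,0.94],0],[[-0.637,-0.697,0],[0,0,0.94],0]], grip_force=40)

```text
time: 5.4
eef_pos: [0.4711, 0.042, 0.2319]
tcp_rot: [0.612, 0.791, 0.001, 0.001]
contact_force: [0.7, 0.4, -0.5]
opening: 0.001
finger_force: 0.0
```

Create go.py:
```python
import sys
from h import *
# press frame: target x,y,z(TCP) in press axes -> tool-axes shift
YAW=.255; O=np.array([.559,-.152,0]); 
def P2W(p): return O+R.from_euler('z',YAW).apply(p)
def W2P(w): return R.from_euler('z',-YAW).apply(np.array(w)-O)
if __name__=='__main__':
    s=ctrl.get_state(); p=np.array([float(v) for v in sys.argv[1:4]])
    Rt=R.from_quat(s['tcp_rot'])
    print('press pos',W2P(s['eef_pos']).round(4),'F press',R.from_euler('z',-YAW).apply(s['contact_force']).round(1),'t',s['time'])
    y=Rt.as_matrix()[:,1]; e=YAW-np.arctan2(y[1],y[0]); e=(e+np.pi/2)%np.pi-np.pi/2
    print('shift',Rt.inv().apply(P2W(p)-s['eef_pos']).round(4),'rz',round(-e,4),'toolx in press',R.from_euler('z',-YAW).apply(Rt.as_matrix()[:,0]).round(3))
```

```bash
python3 go.py 0 -0.105 0.2; python3 go.py 0 -0.105 0.092
```

```text
press pos [-0.0361  0.2099  0.2319] F press [ 0.7  0.3 -0.5] t 5.4
shift [-0.3148  0.0361  0.0321] rz -0.0002 toolx in press [ 0.  1. -0.]
press pos [-0.0361  0.2099  0.2319] F press [ 0.7  0.3 -0.5] t 5.4
shift [-0.3148  0.036   0.1401] rz -0.0002 toolx in press [ 0.  1. -0.]
```

Request:
nudge_tcp(steps=[[[-0.315,0.036,0],[0,0,0],0],[[-0.315,0.036,0],[0,0,0],0],[[-0.315,0.036,0],[0,0,0],0],[[-0.315,0.036,0],[0,0,0],0],[[-0.315,0.036,0],[0,0,0],0],[[-0.315,0.036,0.06],[0,0,0],0],[[-0.315,0.036,0.1],[0,0,0],0],[[-0.315,0.036,0.14],[0,0,0],0],[[-0.315,0.036,0.14],[0,0,0],0]])

```text
time: 6.52
eef_pos: [0.5822, -0.2502, 0.0871]
tcp_rot: [0.612, 0.791, -0.0, -0.004]
contact_force: [0.1, 0.3, -0.4]
opening: -0.001
finger_force: 0.0
```

```bash
python3 go.py 0 -0.085 0.092
```

Run:
```python
from m import *
a=cam('side');b=cam('top')
def cc(c,p,w,h):
    x,y=(proj(c,p)-[w//2,h//2]).astype(int); print(x,y);return cv2.resize(c['pixels'][y:y+h,x:x+w,::-1],(400,300),interpolation=cv2.INTER_CUBIC)
q=[.57,-.2,.11];cv2.imwrite('pics/m1.png',np.hstack([cc(a,q,120,90),cc(b,q,120,90)]))
```

```text
press pos [-0.0023 -0.1009  0.0871] F press [ 0.2  0.3 -0.4] t 6.525
shift [ 0.0159  0.0023 -0.0048] rz -0.0002 toolx in press [0.    1.    0.007]
297 173
300 109
```

View pics/m1.png

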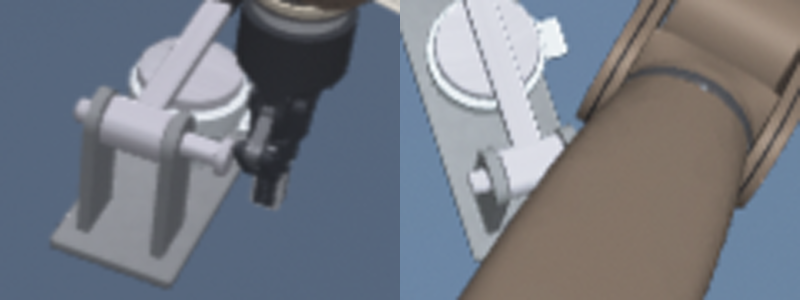

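The side crop shows the shut fingers at about (265,180), just beyond the pin head at about (220,155), and clear of it. The top view is blocked by the arm. I'll raise a little and push along the pin.

Request:
nudge_tcp(steps=[[[0.01,0.001,-0.012],[0,0,0],0],[[0.014,0.001,-0.012],[0,0,0],0],[[0.018,0.001,-0.012],[0,0,0],0],[[0.022,0.001,-0.012],[0,0,0],0],[[0.024,0.001,-0.012],[0,0,0],0],[[0.026,0.001,-0.012],[0,0,0],0]])

```text
time: 7.38
eef_pos: [0.5795, -0.2275, 0.1034]
tcp_rot: [0.611, 0.791, -0.001, 0.001]
contact_force: [1.3, -4.4, -1.2]
opening: 0.002
finger_force: 2.2
```

```bash
python3 go.py 0 -0.062 0.1
```

```text
press pos [ 0.0008 -0.0782  0.1034] F press [ 0.1 -4.6 -1.2] t 7.375
shift [ 0.0162 -0.0008  0.0033] rz 0.0002 toolx in press [-0.     1.    -0.003]
```

Request:
nudge_tcp(steps=[[[0.003,0,0.003],[0,0,0],0],[[0.006,0,0.003],[0,0,0],0],[[0.009,0,0.003],[0,0,0],0],[[0.012,0,0.003],[0,0,0],0],[[0.015,0,0.003],[0,0,0],0],[[0.017,0,0.003],[0,0,0],0]])

```text
time: 8.12
eef_pos: [0.5751, -0.2096, 0.1005]
tcp_rot: [0.611, 0.791, 0.0, 0.0]
contact_force: [0.5, -4.1, 2.0]
opening: -0.0
finger_force: 2.2
```

```bash
python3 go.py 0 -0.055 0.1
```

```text
press pos [ 0.001  -0.0598  0.1005] F press [-0.6 -4.1  2. ] t 8.125
shift [ 0.0048 -0.001   0.0005] rz 0.0001 toolx in press [-0.  1. -0.]
```

Request:
nudge_tcp(steps=[[[0.001,0,0],[0,0,0],0],[[0.002,0,0],[0,0,0],0],[[0.003,0,0],[0,0,0],0]])

```text
time: 8.5
eef_pos: [0.5743, -0.2069, 0.1003]
tcp_rot: [0.611, 0.791, 0.0, 0.0]
contact_force: [0.6, -4.5, 3.1]
opening: 0.002
finger_force: 2.1
```

```bash
python3 go.py 0 -0.055 0.1
```

```text
press pos [ 0.001  -0.057   0.1003] F press [-0.6 -4.5  3.1] t 8.5
shift [ 0.002  -0.001   0.0003] rz -0.0001 toolx in press [ 0.  1. -0.]
```

Request:
nudge_tcp(steps=[[[0.0005,0,0],[0,0,0],0],[[0.001,0,0],[0,0,0],0]], only="eef|contact")

```text
eef_pos: [0.5741, -0.206, 0.1003]
contact_force: [2.7, -3.1, 2.2]
```

```bash
python3 -c "
from plant import ctrl;print(ctrl.get_state()['contact_force'])"
```

```text
[ 2.67447289 -3.05744119  2.15951865]
```

Request:
nudge_tcp(steps=[[[0.0005,0,0],[0,0,0],0],[[0.001,0,0],[0,0,0],0]], only="eef|contact")

```text
eef_pos: [0.5738, -0.205, 0.1003]
contact_force: [1.5, -3.6, 2.7]
```

Request:
nudge_tcp(steps=[[[0.0005,0,0],[0,0,0],0],[[0.0008,0,0],[0,0,0],0]], only="eef|contact")

```text
eef_pos: [0.5736, -0.2042, 0.1003]
contact_force: [2.2, -4.3, 2.0]
```

```bash
python3 go.py 0 -0.055 0.1
```

```text
press pos [ 0.0009 -0.0542  0.1003] F press [ 1.1 -4.7  2. ] t 9.25
shift [-0.0008 -0.0009  0.0003] rz -0.0 toolx in press [0. 1. 0.]
```

Request:
nudge_tcp(steps=[[[0.0005,0,0],[0,0,0],0],[[0.001,0,0],[0,0,0],0]], only="eef|contact")

```text
eef_pos: [0.5733, -0.2033, 0.1003]
contact_force: [1.3, -4.0, 2.4]
```

Request:
nudge_tcp(steps=[[[0.0005,0,0],[0,0,0],0],[[0.001,0,0],[0,0,0],0]], only="eef|contact")

```text
eef_pos: [0.5733, -0.2032, 0.1004]
contact_force: [2.6, -6.5, 1.4]
```

Request:
nudge_tcp(steps=[[[0.0005,0,0],[0,0,0],0],[[0.001,0,0],[0,0,0],0]], only="eef|contact")

```text
eef_pos: [0.5733, -0.2032, 0.1004]
contact_force: [3.0, -9.4, -0.4]
```

Request:
nudge_tcp(steps=[[[-0.02,0,0],[0,0,0],0],[[-0.02,0,-0.06],[0,0,0],0],[[-0.02,0,-0.12],[0,0,0],0],[[0.04,0.016,-0.12],[0,0,0],1],[[0.1,0.03,-0.12],[0,0,0],1],[[0.335,0.076,-0.12],[0,0,0.255],1],[[0.335,0.076,-0.12],[0,0,0.255],1],[[0.335,0.076,-0.12],[0,0,0.255],1],[[0.335,0.076,-0.12],[0,0,0.255],1],[[0.335,0.076,-0.1],[0,0,0.255],1]])

```text
time: 11.25
eef_pos: [0.5612, 0.1456, 0.2005]
tcp_rot: [0.705, 0.709, 0.0, -0.001]
contact_force: [0.4, -0.2, -0.5]
opening: 0.996
finger_force: 0.0
```

Create gow.py:
```python
import sys
from h import *
s=ctrl.get_state(); Rt=R.from_quat(s['tcp_rot']); p=np.array([float(v) for v in sys.argv[1:4]])
y=Rt.as_matrix()[:,1]
print(s['eef_pos'].round(4),'shift',Rt.inv().apply(p-s['eef_pos']).round(4),'tooly ang',np.arctan2(y[1],y[0]).round(4),s['time'],s['contact_force'].round(1))
```

```bash
python3 gow.py .562 .141 .11
```

Run:
```python
from m import *
for n in('side','top'):
  c=cam(n)
  for t in('clip','block'):
    for f in('mark_of','recognise'):
      print(n,t,f,[(np.round(x['position'],4).tolist(),round(x['conf'],2)) for x in getattr(ctrl,f)(n,t)[:1]])
```

```text
[0.5612 0.1456 0.2005] shift [-0.0048  0.0008  0.0905] tooly ang 0.0054 11.25 [ 0.4 -0.2 -0.5]
side clip mark_of [([0.5642, 0.1445, 0.0543], 0.55)]
side clip recognise []
side block mark_of [([0.5616, 0.1409, -0.0031], 0.81)]
side block recognise [([0.5497, 0.1216, 0.0339], 0.7)]
top clip mark_of [([0.571, -0.1971, 0.1142], 0.27)]
top clip recognise []
top block mark_of [([0.56, 0.1404, 0.0004], 0.54)]
top block recognise [([0.5387, 0.1206, 0.0405], 0.52)]
```

Request:
nudge_tcp(steps=[[[0,0,0.05],[0,0,0],1],[[0,0,0.08],[0,0,0],1],[[0,0,0.08],[0,0,0],1]], lines="1,2")

```text
time: 12.12
eef_pos: [0.5598, 0.1414, 0.1177]
```

```bash
python3 gow.py .562 .141 .053
```

```text
[0.5598 0.1414 0.1177] shift [-0.0004  0.0026  0.0646] tooly ang -0.0006 12.125 [0.1 0.4 0.8]
```

Request:
nudge_tcp(steps=[[[0,0.0025,0.03],[0,0,0],1],[[0,0.0025,0.055],[0,0,0],1],[[0,0.0025,0.065],[0,0,0],1],[[0,0.0025,0.067],[0,0,0],1],[[0,0.0025,0.067],[0,0,0],0],[[0,0.0025,0.067],[0,0,0],0],[[0,0.0025,0.067],[0,0,0],0],[[0,0.0025,0.067],[0,0,0],0]], grip_force=40)

```text
time: 13.12
eef_pos: [0.5649, 0.142, 0.0541]
tcp_rot: [0.707, 0.707, 0.001, 0.0]
contact_force: [0.1, -0.7, 3.6]
opening: 0.296
finger_force: 39.9
```

```bash
python3 gow.py .562 .141 .053
```

```text
[0.5649 0.142  0.0541] shift [-0.001  -0.0029  0.0011] tooly ang 0.0 13.125 [ 0.1 -0.7  3.6]
```

Request:
nudge_tcp(steps=[[[0,0,0],[0,0,0],0],[[0,0,-0.03],[0,0,0],0],[[0,0,-0.08],[0,0,0],0],[[0,0,-0.14],[0,0,0],0],[[0,0,-0.16],[0,0,0],0],[[0,0,-0.16],[0,0,0],0]], grip_force=80)

```text
time: 13.88
eef_pos: [0.5649, 0.1421, 0.2145]
tcp_rot: [0.707, 0.707, 0.001, 0.001]
contact_force: [-0.4, 0.6, -1.5]
opening: 0.289
finger_force: 78.7
```

```bash
python3 gow.py .562 .141 .053
```

Run:
```python
from m import *
s=ctrl.get_state();tip=s['eef_pos']-[0,0,.048]
a=cam('side');b=cam('top')
def cc(c,p,w,h):
    x,y=(proj(c,p)-[w//2,h//2]).astype(int); print(x,y,proj(c,tip));return cv2.resize(c['pixels'][y:y+h,x:x+w,::-1],(400,300),interpolation=cv2.INTER_CUBIC)
cv2.imwrite('pics/m2.png',np.vstack([np.hstack([cc(a,tip,80,60),cc(b,tip,80,60)]),np.hstack([cc(a,[.55,-.1,.11],100,75),cc(b,[.55,-.1,.11],100,75)])]))
for n in('side','top'):
  for t in('clip','clip_tip','pin_hole','pin_head'):
      print(n,t,[(np.round(x['position'],4).tolist(),round(x['conf'],2)) for x in ctrl.mark_of(n,t)[:1]])
```

```text
[0.5649 0.1421 0.2145] shift [-0.0011 -0.0033  0.1614] tooly ang 0.0 13.875 [-0.4  0.6 -1.5]
214 114 [254.14427901 144.93296981]
179 124 [219.99439136 154.92258146]
270 167 [254.14427901 144.93296981]
270 126 [219.99439136 154.92258146]
side clip []
side clip_tip [([0.5631, 0.1437, 0.1717], 0.44)]
side pin_hole [([0.5411, -0.0923, 0.1086], 0.57)]
side pin_head [([0.5715, -0.1962, 0.1093], 0.68)]
top clip []
top clip_tip []
top pin_hole [([0.562, -0.1501, 0.0038], 0.7)]
top pin_head [([0.5679, -0.191, 0.1105], 0.43)]
```

View pics/m2.png

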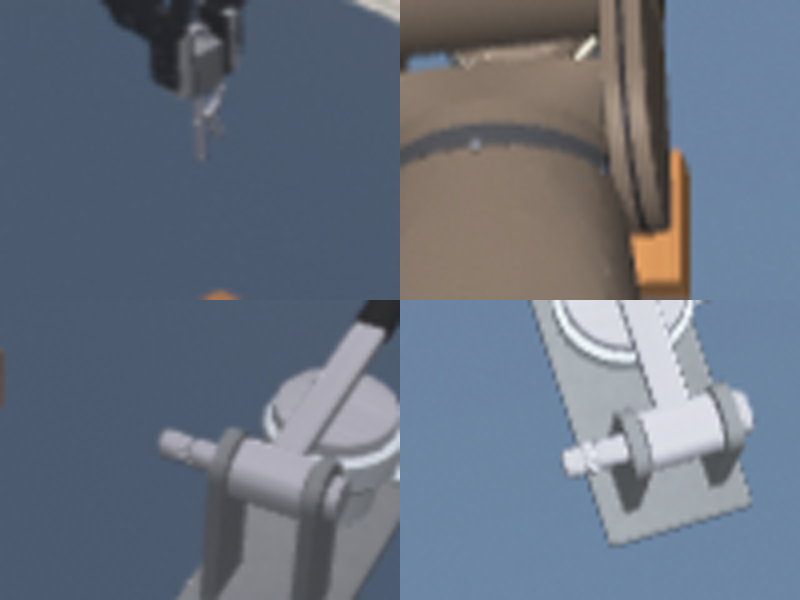

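The cotter is held. In the side crop the leg tip is at about (200,157), which is pixel (254,145), exactly where predicted, and the bow lies on the +x side. The pin is home, with its free end visible at about (175,445) in the side crop and (575,460) in the top crop. I'll overlay my pin model to refine the press pose.

Create ov.py:
```python
from m import *
import go
def draw(c,im,x0,y0,S):
    def pl(P,col):
        q=np.array([(proj(c,go.P2W(p))-[x0,y0]+.5)*S-.5 for p in P]);cv2.polylines(im,[np.int32(q*16)],False,col,1,cv2.LINE_AA,4)
    t=np.linspace(0,2*np.pi,40)
    pl([(.009*np.cos(a),.075,.11+.009*np.sin(a)) for a in t],(0,0,255))
    pl([(.009*np.cos(a),.035,.11+.009*np.sin(a)) for a in t],(0,0,255))
    for a in(37,55): 
        a=np.radians(a);m=np.array([.009*np.sin(a),.058,.11+.009*np.cos(a)]);u=np.array([np.cos(a),0,-np.sin(a)])
        pl([m+.0035*(np.cos(b)*u+np.sin(b)*np.array([0,1,0])) for b in t],(0,200,0))
    pl([(-.04,-.05,.012),(-.04,.05,.012),(.21,.05,.012)],(255,0,0));pl([(-.04,-.05,.012),(.21,-.05,.012)],(255,0,0))
    for y in(-.035,.035): pl([(-.022,y,.012),(-.022,y,.11)]+[(-.022*np.cos(a),y,.11+.022*np.sin(a)) for a in t[:20]],(255,0,255))
if __name__=='__main__':
    ims=[]
    for n in('side','top'):
        c=cam(n); u=proj(c,go.P2W([0,.05,.10])); x,y=(u-[25,37]).astype(int); S=8
        im=cv2.resize(c['pixels'][y:y+75,x:x+50,::-1],None,fx=S,fy=S,interpolation=cv2.INTER_CUBIC); draw(c,im,x,y,S); ims.append(im); print(n,x,y)
    import sys; cv2.imwrite(sys.argv[1],np.hstack(ims))
```

```bash
python3 ov.py pics/m3.png
```

```text
side 295 171
top 296 128
```

View pics/m3.png

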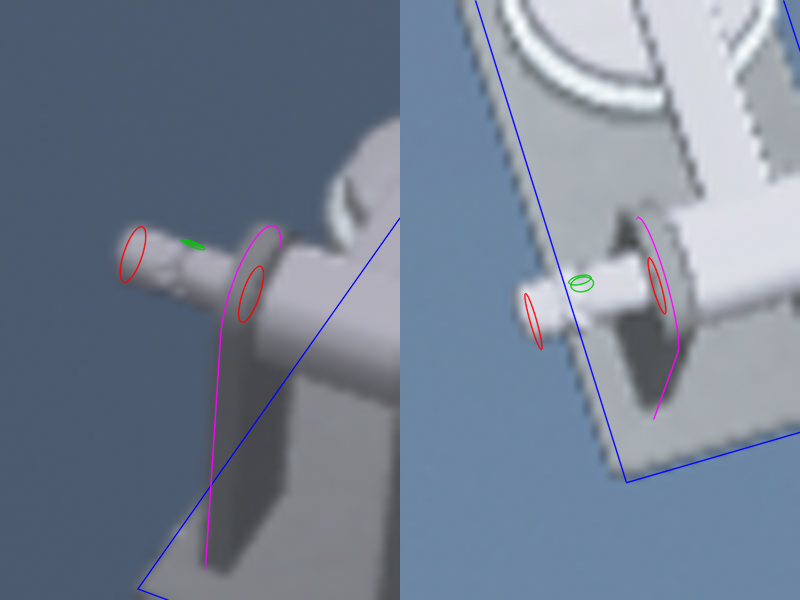

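The overlay shows the side view agreeing with the model to within about 0.5 mm. In the top view the real pin is about 12 px (8×) left and 10 px above the red ellipse, about 3 mm off. I'll measure the pin edges numerically in both views.

Create ed.py:
```python
from m import *
import go
from scipy.ndimage import map_coordinates as mc
def edges(n):
    c=cam(n);im=c['pixels'].astype(float);v=(im[:,:,2]-im[:,:,0])  # blueness
    if 1: v=cv2.GaussianBlur(v,(3,3),.6)
    f=lambda y:proj(c,go.P2W([0,y,.11]))
    ax=f(.075)-f(.035);L=np.linalg.norm(ax);ax/=L;nn=np.array([-ax[1],ax[0]])
    # silhouette centre model: cylinder edges project symmetric to axis approx
    ppm=L/.04
    out=[]
    for y in(.044,.05,.065,.07):
        t=np.arange(-8,8.01,.1);q=f(y)+t[:,None]*nn
        s=mc(v,[q[:,1],q[:,0]],order=1);lo,hi=s.min(),np.median(np.r_[s[:15],s[-15:]]);ins=np.where(s<(lo+hi)/2)[0]
        out.append((y,round(t[ins[0]],2),round(t[ins[-1]],2),round((t[ins[0]]+t[ins[-1]])/2,2)))
    t=np.arange(-10,8,.1);q=f(.075)+t[:,None]*ax;s=mc(v,[q[:,1],q[:,0]],order=1)
    lo,hi=np.median(s[:40]),np.median(s[-30:]);e=t[np.where(s<(lo+hi)/2)[0][-1]]
    # jac: pixel shift of nn/ax components per m in press x,y
    J=np.array([(proj(c,go.P2W(np.array([0,.06,.11])+d))-f(.06))/.001 for d in([.001,0,0],[0,.001,0])])
    print(n,out,'end',round(e,2),'px/m nn,ax for dx,dy',(J@np.c_[nn,ax]).round(0).tolist(),'nn',nn.round(2),'ppm',round(ppm))
if __name__=='__main__':
    edges('side');edges('top')
```

```bash
python3 ed.py
```

```text
side [(0.044, np.float64(-3.8), np.float64(4.3), np.float64(0.25)), (0.05, np.float64(-3.7), np.float64(3.9), np.float64(0.1)), (0.065, np.float64(-3.4), np.float64(3.5), np.float64(0.05)), (0.07, np.float64(-3.6), np.float64(3.7), np.float64(0.05))] end 2.0 px/m nn,ax for dx,dy [[274.0, -92.0], [0.0, 388.0]] nn [ 0.32 -0.95] ppm 389
top [(0.044, np.float64(-8.0), np.float64(-2.9), np.float64(-5.45)), (0.05, np.float64(-8.0), np.float64(-2.7), np.float64(-5.35)), (0.065, np.float64(-2.9), np.float64(4.7), np.float64(0.9)), (0.07, np.float64(-2.3), np.float64(4.9), np.float64(1.3))] end 1.7 px/m nn,ax for dx,dy [[394.0, 9.0], [-0.0, 402.0]] nn [-0.28 -0.96] ppm 402
```

```bash
sed -i 's/O=np.array(\[.559,-.152,0\])/O=np.array([.5593,-.1497,0])/' go.py
```

Create tip.py:
```python
import sys
from go import *
# args: tilt phi, perp offset v (m), height s of the tip above the pin axis along the leg (m)
H=np.array([0,.058,.11]); D=.048
def target(phi,v,s,dy=0.):
    u=np.array([np.sin(phi),0,np.cos(phi)]);w=np.array([np.cos(phi),0,-np.sin(phi)])
    T=H+v*w+(s+D)*u+[0,dy,0]
    Rp=np.array([[0,1,0],[1,0,0],[0,0,-1.]]); Rt=Rp@R.from_rotvec([phi,0,0]).as_matrix()
    Z=R.from_euler('z',YAW).as_matrix(); return P2W(T),R.from_matrix(Z@Rt)
def report():
    st=ctrl.get_state();Rc=R.from_quat(st['tcp_rot']);Z=R.from_euler('z',-YAW)
    tip=W2P(st['eef_pos']+Rc.apply([0,0,D]))-H; zz=Z.apply(Rc.as_matrix()[:,2]);phi=np.arctan2(-zz[0],-zz[2])
    u=np.array([np.sin(phi),0,np.cos(phi)]);w=np.array([np.cos(phi),0,-np.sin(phi)])
    print('tip-H press mm',(tip*1e3).round(1),'phi',phi.round(3),'v',(tip@w*1e3).round(2),'s',(tip@u*1e3).round(2),'F press',Z.apply(st['contact_force']).round(1),'T tool',Rc.inv().apply(st['wrist_torque']).round(2),'t',st['time'],'op',st['opening'].round(3),st['finger_force'].round(0))
    return st,Rc
if __name__=='__main__':
    st,Rc=report()
    if len(sys.argv)>3:
        p,Rg=target(*map(float,sys.argv[1:]))
        print('shift',Rc.inv().apply(p-st['eef_pos']).round(4),'rot',(Rc.inv()*Rg).as_rotvec().round(4))
```

```bash
python3 tip.py .5 .0027 .035
```

```text
Traceback (most recent call last):
  File "tip.py", line 17, in <module>
    st,Rc=report()
          ~~~~~~^^
  File "tip.py", line 14, in report
    print('tip-H press mm',(tip*1e3).round(1),'phi',phi.round(3),'v',(tip@w*1e3).round(2),'s',(tip@u*1e3).round(2),'F press',Z.apply(st['contact_force']).round(1),'T tool',Rc.inv().apply(st['wrist_torque']).round(2),'t',st['time'],'op',st['opening'].round(3),st['finger_force'].round(0))
                                                                                                                                                                                                                                            ^^^^^^^^^^^^^^^^^^^
AttributeError: 'float' object has no attribute 'round'
```

```bash
sed -i "s/st\['opening'\].round(3),st\['finger_force'\].round(0)/round(st['opening'],3),round(st['finger_force'])/" tip.py; python3 tip.py .5 .0027 .035
```

```text
tip-H press mm [ 78.5 223.   55.3] phi -0.0 v 78.46 s 55.32 F press [ 0.7 -0.  -0.4] T tool [-0.01 -0.02  0.01] t 14.575 op 0.284 79
shift [-0.2249  0.0211  0.0318] rot [ 0.4973 -0.0637 -0.2496]
```

Request:
nudge_tcp(steps=[[[-0.225,0.021,0],[0.497,-0.064,-0.25],0],[[-0.225,0.021,0],[0.497,-0.064,-0.25],0],[[-0.225,0.021,0],[0.497,-0.064,-0.25],0],[[-0.225,0.021,0.01],[0.497,-0.064,-0.25],0],[[-0.225,0.021,0.032],[0.497,-0.064,-0.25],0],[[-0.225,0.021,0.032],[0.497,-0.064,-0.25],0],[[-0.225,0.021,0.032],[0.497,-0.064,-0.25],0]], lines="1,1")

```text
time: 15.45
```

```bash
python3 tip.py .5 .0027 .015
```

Run:
```python
from ov import *
import tip
st,Rc=tip.report(); tp=st['eef_pos']+Rc.apply([0,0,.048]); up=st['eef_pos']+Rc.apply([0,0,.004])
ims=[]
for n in('side','top'):
    c=cam(n); u=proj(c,go.P2W([0,.05,.12])); x,y=(u-[25,37]).astype(int);S=8
    im=cv2.resize(c['pixels'][y:y+75,x:x+50,::-1],None,fx=S,fy=S,interpolation=cv2.INTER_CUBIC)
    for p,col in((tp,(0,255,255)),(up,(0,255,0)),(go.P2W([0,.075,.11]),(0,0,255)),(go.P2W([0,.058,.11]),(0,0,255))):
        q=(proj(c,p)-[x,y]+.5)*S; cv2.circle(im,tuple(int(v) for v in q),3,col,1)
    ims.append(im)
cv2.imwrite('pics/m4.png',np.hstack(ims))
```

```bash
python3 ed.py
```

```text
tip-H press mm [19.3  1.2 29.6] phi 0.5 v 2.73 s 35.18 F press [ 0.9  0.7 -0.4] T tool [-0.31  0.03  0.02] t 15.45 op 0.282 79
shift [-0.0012 -0.      0.0202] rot [0.0004 0.001  0.0017]
tip-H press mm [19.3  1.2 29.6] phi 0.5 v 2.73 s 35.18 F press [ 0.9  0.7 -0.4] T tool [-0.31  0.03  0.02] t 15.45 op 0.282 79
side [(0.044, np.float64(-4.0), np.float64(3.8), np.float64(-0.1)), (0.05, np.float64(-3.8), np.float64(3.5), np.float64(-0.15)), (0.065, np.float64(-3.8), np.float64(3.4), np.float64(-0.2)), (0.07, np.float64(-4.0), np.float64(3.4), np.float64(-0.3))] end 1.2 px/m nn,ax for dx,dy [[274.0, -92.0], [-0.0, 388.0]] nn [ 0.32 -0.95] ppm 389
top [(0.044, np.float64(-8.0), np.float64(-3.1), np.float64(-5.55)), (0.05, np.float64(-6.7), np.float64(2.0), np.float64(-2.35)), (0.065, np.float64(-2.8), np.float64(4.9), np.float64(1.05)), (0.07, np.float64(-2.7), np.float64(4.5), np.float64(0.9))] end 7.9 px/m nn,ax for dx,dy [[394.0, 9.0], [-0.0, 402.0]] nn [-0.28 -0.96] ppm 402
```

View pics/m4.png

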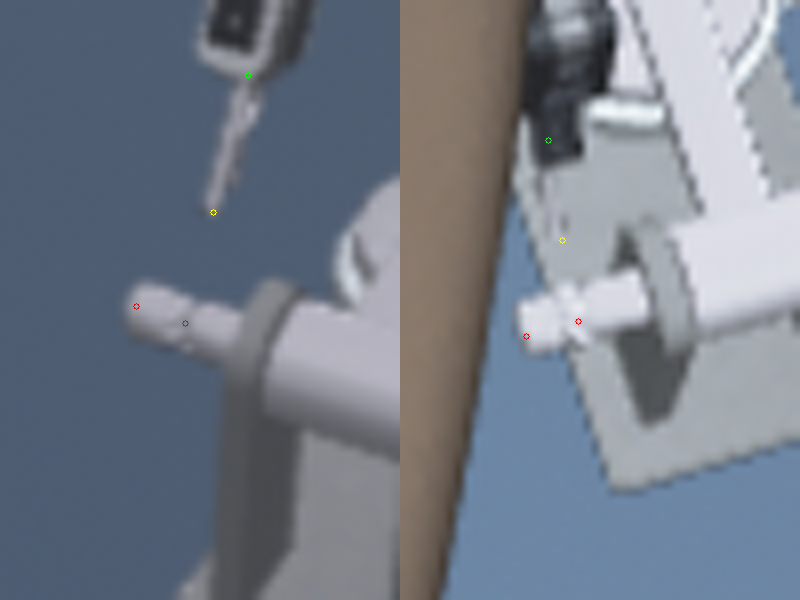

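The side view shows the leg tip at (211,213), on its predicted mark, so the side camera agrees with the robot. The top view carries a bias of about 3 mm for both leg and pin. I'll trust the side camera, trim the press x by −0.6 mm, and go down towards the mouth.

```bash
sed -i 's/O=np.array(\[.5593,-.1497,0\])/O=np.array([.5587,-.14985,0])/' go.py; python3 tip.py .5 .0027 .013
```

```text
tip-H press mm [20.3  0.5 30.3] phi 0.498 v 3.35 s 36.31 F press [-0.3 -0.1 -1.8] T tool [-0.26  0.02 -0.07] t 15.65 op 0.282 79
shift [-0.0006 -0.0005  0.0233] rot [0.002  0.0017 0.001 ]
```

Request:
nudge_tcp(steps=[[[-0.0006,-0.0005,0.01],[0.002,0.002,0.001],0],[[-0.0006,-0.0005,0.017],[0.002,0.002,0.001],0],[[-0.0006,-0.0005,0.021],[0.002,0.002,0.001],0],[[-0.0006,-0.0005,0.023],[0.002,0.002,0.001],0]], lines="1,1")

```text
time: 16.15
```

```bash
python3 tip.py .5 .0027 .009
```

```text
tip-H press mm [ 7.7 -0.5  8.8] phi 0.502 v 2.48 s 11.44 F press [-0.3  0.   0.3] T tool [-0.27 -0.04 -0.01] t 16.15 op 0.282 79
shift [0.0006 0.0001 0.0024] rot [-0.0025 -0.0021 -0.0007]
```

Request:
nudge_tcp(steps=[[[0,0,0.001],[0,0,0],0],[[0,0,0.002],[0,0,0],0],[[0,0,0.003],[0,0,0],0]], lines="1,1")

```text
time: 16.52
```

```bash
python3 tip.py .5 .0027 .006
```

```text
tip-H press mm [ 6.8 -0.6  6.8] phi 0.501 v 2.67 s 9.22 F press [ 0.2 -1.  -0.4] T tool [-0.29 -0.02  0.02] t 16.525 op 0.284 79
shift [ 0.0007 -0.      0.0032] rot [-0.0014 -0.0014 -0.0008]
```

Request:
nudge_tcp(steps=[[[0.0006,0,0.0007],[0,0,0],0],[[0.0006,0,0.0015],[0,0,0],0]], lines="1,1")

```text
time: 16.77
```

```bash
python3 tip.py
```

```text
tip-H press mm [5.9 0.1 5.4] phi 0.502 v 2.63 s 7.56 F press [-0.   0.3 -0.2] T tool [-0.29  0.04 -0.05] t 16.775 op 0.287 79
```

Request:
nudge_tcp(steps=[[[0,0,0.0007],[0,0,0],0],[[0,0,0.0015],[0,0,0],0]], lines="1,1")

```text
time: 17.02
```

```bash
python3 tip.py
```

```text
tip-H press mm [5.2 0.  4. ] phi 0.502 v 2.61 s 5.99 F press [-0.2  0.3  0.5] T tool [-0.23  0.01  0.03] t 17.025 op 0.284 79
```

Request:
nudge_tcp(steps=[[[0,0,0.0007],[0,0,0],0],[[0,0,0.0015],[0,0,0],0]], lines="1,1")

```text
time: 17.27
```

```bash
python3 tip.py
```

```text
tip-H press mm [4.5 0.  2.7] phi 0.502 v 2.62 s 4.5 F press [-0.5  0.6 -1.9] T tool [-0.3   0.03  0.04] t 17.275 op 0.285 79
```

Request:
nudge_tcp(steps=[[[0,0,0.0007],[0,0,0],0],[[0,0,0.0015],[0,0,0],0]], lines="1,1")

```text
time: 17.52
```

```bash
python3 tip.py
```

```text
tip-H press mm [3.7 0.  1.4] phi 0.502 v 2.62 s 3.02 F press [-0.5 -0.6  0.2] T tool [-0.31  0.06 -0.  ] t 17.525 op 0.283 79
```

Request:
nudge_tcp(steps=[[[0,0,0.0007],[0,0,0],0],[[0,0,0.001],[0,0,0],0]], lines="1,1")

```text
time: 17.77
```

```bash
python3 tip.py .25 0.001 0.0035; python3 tip.py 0 0 0.0035
```

```text
tip-H press mm [3.2 0.  0.5] phi 0.502 v 2.59 s 1.97 F press [ 0.2  1.5 -1.1] T tool [-0.29  0.01 -0.04] t 17.775 op 0.284 79
shift [ 0.     -0.0145 -0.0002] rot [-0.2518 -0.0016 -0.0009]
tip-H press mm [3.2 0.  0.5] phi 0.502 v 2.59 s 1.97 F press [ 0.2  1.5 -1.1] T tool [-0.29  0.01 -0.04] t 17.775 op 0.284 79
shift [ 0.     -0.0274  0.0048] rot [-0.5018 -0.0015 -0.0011]
```

No force, with the tip about 7 mm below the pin's surface, so the leg is in the hole. Now I'll turn it upright in steps.

Request:
nudge_tcp(steps=[[[0,-0.0037,-0.0004],[-0.063,0,0],0],[[0,-0.0074,-0.0006],[-0.126,0,0],0],[[0,-0.011,-0.0005],[-0.189,0,0],0],[[0,-0.0145,-0.0002],[-0.251,0,0],0]], lines="1,1")

```text
time: 18.27
```

```bash
python3 tip.py 0 0 0.0035;python3 tip.py .12 0.0004 0.0035
```

```text
tip-H press mm [3.1 0.1 3. ] phi 0.245 v 2.26 s 3.68 F press [ 1.5 -0.2 -2.4] T tool [-0.86  0.05  0.01] t 18.275 op 0.284 79
shift [-0.     -0.0148  0.0017] rot [-0.245  -0.001  -0.0014]
tip-H press mm [3.1 0.1 3. ] phi 0.245 v 2.26 s 3.68 F press [ 1.5 -0.2 -2.4] T tool [-0.86  0.05  0.01] t 18.275 op 0.284 79
shift [-0.     -0.0083  0.0005] rot [-0.125  -0.0011 -0.0013]
```

Request:
nudge_tcp(steps=[[[0,-0.004,0.0002],[-0.063,0,0],0],[[0,-0.0083,0.0005],[-0.125,0,0],0],[[0,-0.012,0.0011],[-0.185,0,0],0],[[0,-0.0148,0.0017],[-0.245,0,0],0]], lines="1,1")

```text
time: 18.77
```

```bash
python3 tip.py 0 0 0.0035
```

```text
tip-H press mm [ 0.4 -0.1  4.3] phi -0.001 v 0.39 s 4.28 F press [ 3.8  0.5 -2.7] T tool [-0.85  0.09 -0.04] t 18.775 op 0.28 79
shift [ 0.0001 -0.0003  0.0008] rot [ 0.0009 -0.0002 -0.002 ]
```

Request:
nudge_tcp(steps=[[[0,-0.0035,0.0008],[-0.06,0,0],0],[[0,-0.0065,0.001],[-0.12,0,0],0],[[0,-0.0065,0.001],[-0.12,0,0],0]], lines="1,1")

```text
time: 19.15
```

```bash
python3 tip.py 0 0 0.0035
```

```text
tip-H press mm [-1.3 -0.2  4.1] phi -0.117 v -0.86 s 4.2 F press [ 3.7  1.6 -0.4] T tool [-0.67  0.07 -0.02] t 19.15 op 0.283 79
shift [0.0002 0.0069 0.0011] rot [ 0.1174 -0.     -0.0028]
```

Request:
nudge_tcp(steps=[[[0,0.003,-0.0003],[0.06,0,0],0],[[0,0.006,-0.0003],[0.12,0,0],0],[[0,0.006,-0.0003],[0.12,0,0],0]], lines="1,1")

```text
time: 19.52
```

```bash
python3 tip.py 0 0 0.0025
```

```text
tip-H press mm [-1.5  0.   3.8] phi 0.007 v -1.53 s 3.79 F press [ 0.1  0.4 -0.6] T tool [-0.03  0.01 -0.  ] t 19.525 op 0.285 79
shift [0.     0.0012 0.0013] rot [-0.0075 -0.001  -0.0001]
```

Request:
nudge_tcp(steps=[[[0,0.0008,0],[-0.007,0,0],0],[[0,0.0014,0.001],[-0.007,0,0],0],[[0,0.0014,0.002],[-0.007,0,0],0]], lines="1,1")

```text
time: 19.9
```

```bash
python3 tip.py 0 0 0
```

```text
tip-H press mm [-0.6  0.1  1.6] phi -0.001 v -0.61 s 1.58 F press [-0.1 -0.1 -1.2] T tool [ 0.    0.   -0.06] t 19.9 op 0.283 79
shift [-0.      0.0007  0.0016] rot [ 0.0008 -0.0013 -0.0017]
```

Request:
nudge_tcp(steps=[[[0,0,0.001],[0,0,0],0],[[0,0,0.002],[0,0,0],0],[[0,0,0.003],[0,0,0],0]], lines="1,1")

```text
time: 20.27
```

```bash
python3 tip.py 0 0 0
```

```text
tip-H press mm [-0.2  0.  -1.2] phi -0.001 v -0.15 s -1.25 F press [ 1.1  0.4 -1. ] T tool [-0.01 -0.04 -0.01] t 20.275 op 0.287 79
shift [ 0.      0.0002 -0.0012] rot [ 0.0013 -0.0011 -0.0015]
```

Request:
nudge_tcp(steps=[[[0,0,0.001],[0,0,0],0],[[0,0,0.002],[0,0,0],0],[[0,0,0.003],[0,0,0],0],[[0,0,0.004],[0,0,0],0]], lines="1,1")

```text
time: 20.78
```

```bash
python3 tip.py
```

```text
tip-H press mm [ 0.4 -0.2 -4.8] phi -0.003 v 0.42 s -4.83 F press [ 1.3 -0.5  0.3] T tool [-0.36 -0.   -0.02] t 20.775 op 0.288 79
```

Request:
nudge_tcp(steps=[[[0,0,0.001],[0,0,0],0],[[0,0,0.002],[0,0,0],0],[[0,0,0.003],[0,0,0],0]], lines="1,1")

```text
time: 21.15
```

```bash
python3 tip.py
```

```text
tip-H press mm [ 0.8 -0.4 -7.3] phi -0.004 v 0.79 s -7.35 F press [2.5 0.3 3.7] T tool [-0.62  0.09  0.  ] t 21.15 op 0.281 80
```

Request:
nudge_tcp(steps=[[[0,0,0.001],[0,0,0],0],[[0,0,0.002],[0,0,0],0],[[0,0,0.003],[0,0,0],0]], lines="1,1")

```text
time: 21.52
```

```bash
python3 tip.py
```

```text
tip-H press mm [  0.4  -0.1 -11.2] phi -0.003 v 0.38 s -11.21 F press [ 5.3 -0.6  1.8] T tool [-1.05 -0.05 -0.06] t 21.525 op 0.286 79
```

Request:
nudge_tcp(steps=[[[0,0.0008,0.0005],[0,0,0],0],[[0,0.0012,0.001],[0,0,0],0],[[0,0.0012,0.002],[0,0,0],0]], lines="1,1")

```text
time: 21.9
```

```bash
python3 tip.py
```

```text
tip-H press mm [  0.6   0.3 -13.6] phi 0.0 v 0.59 s -13.62 F press [ 3.1 -0.5  1.7] T tool [-0.63  0.01 -0.  ] t 21.9 op 0.279 79
```

Request:
nudge_tcp(steps=[[[0,0,0.001],[0,0,0],0],[[0,0,0.002],[0,0,0],0]], lines="1,1")

```text
time: 22.15
```

```bash
python3 tip.py
```

```text
tip-H press mm [  0.7   0.2 -15.4] phi -0.0 v 0.72 s -15.41 F press [3.2 0.2 1.7] T tool [-0.54 -0.02  0.01] t 22.15 op 0.283 79
```

Request:
nudge_tcp(steps=[[[0,0.0005,0.001],[0,0,0],0],[[0,0.0005,0.002],[0,0,0],0],[[0,0.0005,0.003],[0,0,0],0]], lines="1,1")

```text
time: 22.52
```

```bash
python3 tip.py
```

```text
tip-H press mm [  1.6  -0.  -18. ] phi -0.001 v 1.58 s -17.96 F press [ 1.2 -0.   2.9] T tool [-0.3  -0.01  0.02] t 22.525 op 0.279 80
```

Request:
nudge_tcp(steps=[[[0,0,0.001],[0,0,0],0],[[0,0,0.002],[0,0,0],0],[[0,0,0.003],[0,0,0],0]], lines="1,1")

```text
time: 22.9
```

```bash
python3 tip.py
```

```text
tip-H press mm [  1.9   0.  -21. ] phi -0.002 v 1.89 s -21.05 F press [2.8 0.7 2.9] T tool [-0.61  0.04  0.05] t 22.9 op 0.288 79
```

Request:
nudge_tcp(steps=[[[0,0,0.001],[0,0,0],0],[[0,0,0.002],[0,0,0],0],[[0,0,0.003],[0,0,0],0]], lines="1,1")

```text
time: 23.28
```

```bash
python3 tip.py
```

```text
tip-H press mm [  1.5  -0.  -24.3] phi -0.001 v 1.45 s -24.34 F press [3.9 0.  2. ] T tool [-0.6   0.03 -0.02] t 23.275 op 0.281 79
```

Request:
nudge_tcp(steps=[[[0,0,0.001],[0,0,0],0],[[0,0,0.002],[0,0,0],0],[[0,0,0.003],[0,0,0],0]], lines="1,1")

```text
time: 23.65
```

```bash
python3 tip.py
```

```text
tip-H press mm [  1.2   0.4 -27.9] phi -0.0 v 1.15 s -27.92 F press [ 3.5 -0.5 -1.4] T tool [-0.58  0.03  0.01] t 23.65 op 0.28 79
```

Request:
nudge_tcp(steps=[[[0,0,0.001],[0,0,0],0],[[0,0,0.002],[0,0,0],0],[[0,0,0.003],[0,0,0],0]], lines="1,1")

```text
time: 24.02
```

```bash
python3 tip.py
```

```text
tip-H press mm [  1.4   0.  -30.2] phi -0.001 v 1.35 s -30.23 F press [ 2.2  0.  -0.6] T tool [-0.42 -0.02  0.01] t 24.025 op 0.283 79
```

Request:
nudge_tcp(steps=[[[0,0,0.001],[0,0,0],0],[[0,0,0.002],[0,0,0],0]], lines="1,1")

```text
time: 24.28
```

```bash
python3 tip.py
```

```text
tip-H press mm [  1.    0.2 -32.6] phi 0.0 v 1.02 s -32.61 F press [ 1.6 -0.2 -1.5] T tool [-0.27  0.    0.01] t 24.275 op 0.282 79
```

Request:
nudge_tcp(steps=[[[0,0,0.001],[0,0,0],0],[[0,0,0.002],[0,0,0],0]], lines="1,1")

```text
time: 24.52
```

```bash
python3 tip.py
```

```text
tip-H press mm [  1.    0.2 -34.5] phi 0.0 v 1.04 s -34.5 F press [ 0.2  0.  -0.8] T tool [-0.03  0.01  0.02] t 24.525 op 0.282 79
```

Request:
nudge_tcp(steps=[[[0,0,0.001],[0,0,0],0],[[0,0,0.001],[0,0,0],0]], lines="1,1")

```text
time: 24.78
```

```bash
python3 tip.py
```

Run:
```python
from ov import *
ims=[]
for n in('side','top'):
    c=cam(n); u=proj(c,go.P2W([0,.055,.11])); x,y=(u-[25,37]).astype(int);S=8
    ims.append(cv2.resize(c['pixels'][y:y+75,x:x+50,::-1],None,fx=S,fy=S,interpolation=cv2.INTER_CUBIC))
cv2.imwrite('pics/m5.png',np.hstack(ims))
```

```text
tip-H press mm [  1.3   0.1 -35. ] phi -0.001 v 1.33 s -34.97 F press [-0.   0.2  1.5] T tool [0.14 0.05 0.02] t 24.775 op 0.284 79
```

View pics/m5.png

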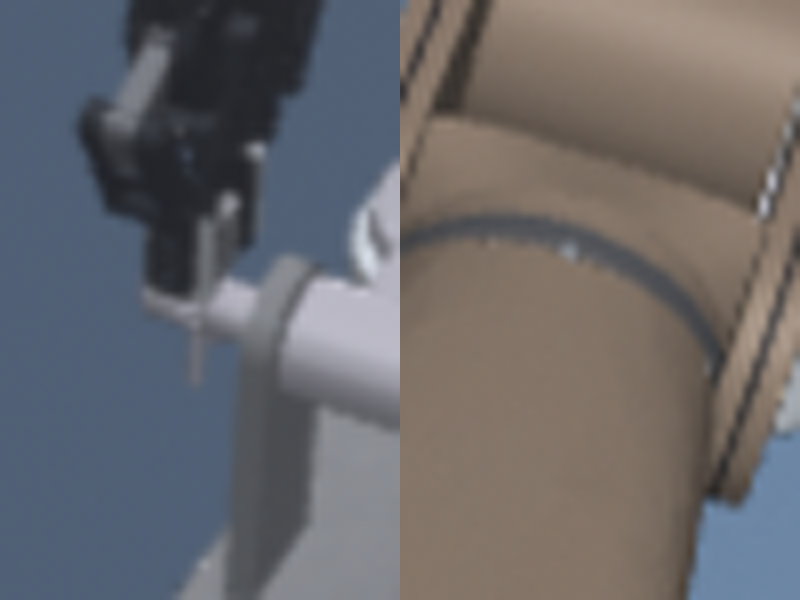

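The side crop shows the leg through the pin, its tip out below at (195,385), with the grip down on the pin. Now the firm press, in small steps.

Request:
nudge_tcp(steps=[[[0,0,0.001],[0,0,0],0],[[0,0,0.002],[0,0,0],0],[[0,0,0.002],[0,0,0],0]], lines="1,1")

```text
time: 25.25
```

```bash
python3 tip.py
```

```text
tip-H press mm [  1.7  -0.  -35.4] phi -0.001 v 1.67 s -35.43 F press [-4.4  2.5  9.9] T tool [ 0.7   0.38 -0.03] t 25.25 op 0.283 80
```

Request:
nudge_tcp(steps=[[[0,0,0.0005],[0,0,0],0],[[0,0,0.001],[0,0,0],0],[[0,0,0.001],[0,0,0],0]], lines="1,1")

```text
time: 25.62
```

```bash
python3 tip.py
```

```text
tip-H press mm [  1.8  -0.  -35.6] phi -0.001 v 1.78 s -35.58 F press [-5.2  3.2 13.5] T tool [0.95 0.6  0.01] t 25.625 op 0.287 81
```

Request:
nudge_tcp(steps=[[[0,0,0.0005],[0,0,0],0],[[0,0,0.0012],[0,0,0],0],[[0,0,0.0012],[0,0,0],0],[[0,0,0.0012],[0,0,0],0],[[0,0,0.0012],[0,0,0],0]], lines="1,1")

```text
time: 26.25
```

```bash
python3 tip.py
```

```text
tip-H press mm [  1.9  -0.3 -35.7] phi -0.001 v 1.9 s -35.73 F press [-6.8  3.8 16.6] T tool [1.27 0.63 0.02] t 26.25 op 0.286 81
```

Request:
nudge_tcp(steps=[[[0,0,-0.002],[0,0,0],0],[[0,0,-0.0045],[0,0,0],0],[[0,0,-0.0045],[0,0,0],0]], lines="1,1")

```text
time: 26.62
```

```bash
python3 tip.py
```

```text
tip-H press mm [  1.5   0.  -35. ] phi -0.001 v 1.5 s -35.03 F press [-1.1  0.6  2.5] T tool [0.26 0.04 0.03] t 26.625 op 0.282 79
```

Request:
nudge_tcp(steps=[[[0,0,-0.0005],[0,0,0],0.45],[[0,0,-0.0005],[0,0,0],0.6],[[0,0,-0.0005],[0,0,0],0.7],[[0,0,-0.0005],[0,0,0],0.8]], grip_force=20)

```text
time: 27.12
eef_pos: [0.5456, -0.0933, 0.1235]
tcp_rot: [0.612, 0.791, 0.001, -0.0]
contact_force: [-0.1, -0.8, 0.5]
opening: 0.798
finger_force: 0.0
```

```bash
python3 tip.py
```

```text
tip-H press mm [  1.6   0.1 -34.5] phi -0.001 v 1.57 s -34.5 F press [-0.3 -0.8  0.5] T tool [-0.05  0.03  0.01] t 27.125 op 0.798 0
```

Released. I'll lift straight up and back off towards the robot's left, then check.

Request:
nudge_tcp(steps=[[[0,0,-0.01],[0,0,0],0.8],[[0,0,-0.03],[0,0,0],0.8],[[0,0,-0.08],[0,0,0],0.8],[[0,0,-0.13],[0,0,0],0.8],[[0.06,0,-0.15],[0,0,0],0.8],[[0.12,0,-0.15],[0,0,0],0.8],[[0.18,0,-0.15],[0,0,0],0.8],[[0.24,0,-0.15],[0,0,0],0.8],[[0.24,0,-0.15],[0,0,0],0.8]])

```text
time: 28.25
eef_pos: [0.484, 0.1421, 0.2749]
tcp_rot: [0.61, 0.793, 0.002, 0.0]
contact_force: [0.4, -0.7, 0.0]
opening: 0.798
finger_force: 0.0
```

Run:
```python
from ov import *
ims=[]
for n in('side','top'):
    c=cam(n); u=proj(c,go.P2W([0,.04,.12])); x,y=(u-[25,37]).astype(int);S=8
    ims.append(cv2.resize(c['pixels'][y:y+75,x:x+50,::-1],None,fx=S,fy=S,interpolation=cv2.INTER_CUBIC))
    for t in('clip','clip_tip','pin_head','mug','soap','spatula'): print(n,t,[(np.round(r['position'],3).tolist(),round(r['conf'],2)) for r in ctrl.mark_of(n,t)[:1]])
print(go.P2W([0,.058,.119]),go.P2W([0,.058,.075]),go.P2W([0,-.044,.11]))
cv2.imwrite('pics/m6.png',np.hstack(ims))
```

```text
side clip [([0.545, -0.092, 0.12], 0.58)]
side clip_tip [([0.538, -0.091, 0.08], 0.43)]
side pin_head [([0.568, -0.194, 0.108], 0.69)]
side mug [([0.584, -0.44, 0.0], 0.71)]
side soap [([0.602, 0.43, 0.002], 0.65)]
side spatula [([0.315, -0.278, 0.0], 0.73)]
top clip [([0.546, -0.096, 0.115], 0.6)]
top clip_tip [([0.547, -0.093, 0.076], 0.64)]
top pin_head [([0.571, -0.193, 0.111], 0.46)]
top mug [([0.547, -0.093, 0.077], 0.7)]
top soap []
top spatula [([0.319, -0.283, 0.004], 0.77)]
[ 0.54406977 -0.09372553  0.119     ] [ 0.54406977 -0.09372553  0.075     ] [ 0.5697988  -0.19242719  0.11      ]
```

View pics/m6.png

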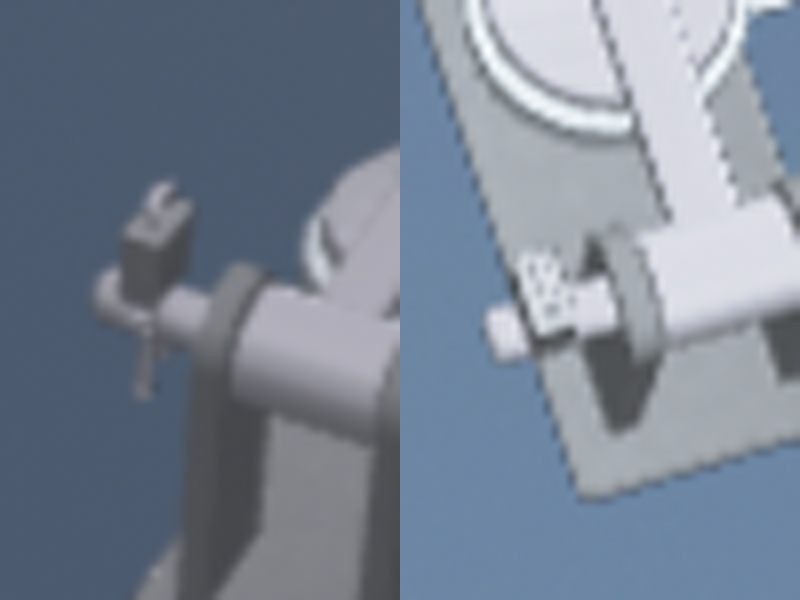

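The picture shows the cotter upright on the pin, with the grip at about (155,260) and the leg out below at (145,390). The pin head is at its home position and the side view still finds the mug, soap and spatula where they started, so I'm handing in.

```bash
python3 -c "
from plant import ctrl;print(ctrl.sign_off())"
```

```text
the job is handed in; nothing more can be done
None
```

The job is handed in: the pin is home, the hole was turned upright with the leg tip, and the cotter is seated, pressed with about 17 N down (about 18 N in all, the highest force I read) and released, though I inferred the bow's snap from the forces and did not see it directly.

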